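# Take the carded lifeboat off the springy display peg and stand it in the kit holder

## Robot

A 6-joint arm with a two-finger parallel gripper is mounted at the origin on the work surface. World frame = base frame: x ahead of the robot, y to its left, z up, the work surface at z = 0. Lengths are in m, angles in degrees, forces in N, time in s.
With the tool pointing down it reaches from about 0.3 to 0.85 m from the base axis. Payload 4.2 kg.
Tool frame: the origin (TCP) lies between the finger pads; the fingertips stand 22 mm ahead of it and the grasp point (between the pads) lies 3 mm ahead of it; z points along the fingers, y is the direction in which the jaws open and shut (so a half turn about z gives the same grasp; the last joint's range is limited). The gripper opens to 91 mm and grips with 3 to 60 N. Pads are 32 mm wide; open, the fingers measure 118 mm over their backs; the gripper's body (76 mm by 178 mm) begins 60 mm behind the grasp point.
Start: joints at [-76.031, 18.312, 89.639, -0, 72.044, -1.146], TCP at [0.15, -0.555, 0.236] pointing down, gripper open.
Joint ranges: [-177.97, 177.97], [-48.28, 115.42], [12.27, 149.76], [-77.06, 257.06], [2.81, 150.46], [-146.56, 146.56]. Speed limits (degrees/s): [147.25, 147.25, 180, 180, 180, 180].

## Interface

Orientations are given as [roll, pitch, yaw] about the fixed x, y, z axes, in that order (R = Rz(yaw) Ry(pitch) Rx(roll)).
In Python, from bench import manip, optics gives the robot as it stands. The module is installed in compiled form; this text tells all that it offers.
- The arm moves only by the shell command python3 -m pendant 'ROWS' [FORCE]. ROWS is JSON, one flat list of numbers, 7 for each row, row after row: the turn, a rotation vector about the tool's x, y, z in degrees, then the shift along the tool's x, y, z in mm, then the gripper command: -1 is fully open, 1 is shut, values between are in proportion. In form: [wx, wy, wz, dx, dy, dz, jaw, wx, wy, wz, dx, dy, dz, jaw, ...]. A call has 1 to 5 rows; each row shifts and turns the pose as measured when the row begins, along the tool's axes as they then stand; what a row does not reach is not made up. A row lasts 1/10 s, in which the tool goes at most 50 mm and 8.59 degrees, less where a joint would pass 70% of its speed; a pose out of reach is approached as far as the arm can. A call is refused whole if a number of a shift passes 50 or a number of a turn 8.59, either way. A call with a gripper value outside its range is refused whole. The fingers move at their own pace and stop on an object; FORCE is the grip in N (left out, the last holds). Time passes only in rows, so rows that do not move let the fingers close. It gives the time, the measured TCP pose, the force and the opening at its end, in the units of the state.
- manip.read_state(): the state, without advancing time (a new reading comes with each control period).
- optics.camera(name): name is "side" or "top"; returns a dict with "image" (480x640x3 uint8, blue, green, red), "z_map" (480x640 float32, m along the optical axis (not along the pixel's ray), 0 where there is no reading), "mtx" (3x3 intrinsics, pixels), "origin" and "attitude" of the camera in the world. Camera axes: x right, y up, looking along -z (the intrinsics and any distortion apply to the point x, -y, -z); pixel columns grow to the right and rows downward; lengths in m; the calibration is good to about 2 mm. A picture is of the moment at which its call begins.
- manip.job_done(): hands the job in, once; it reports no verdict.
The state is a dict: "time_s": time; "q": joint angles; "joint_velocities": joint speeds; "joint_torque": joint torques, N m; "position": TCP position; "tcp_rot": TCP orientation; "ft_force": force on the tool from outside, world axes, zero at the start; "torque": the same for the moment, N m; "opening": opening from 0.0 (shut) to 1.0 (fully open).
Only numpy, scipy, OpenCV 4.12 (cv2) and the standard library are available. Lean on these libraries where they do the work, as an engineer would, in place of code of your own. Each camera call takes 0.05 s, during which the arm holds its last target. There are 200 camera calls.

## Task

Take the carded lifeboat off the display stand: hold it by the thick tab on top, draw it along the springy wire peg and lift its hole up over the upturned tip gently, never forcing card and wire against each other (the thin card tears at about 8 N). Then stand it upright in the wooden holder, seated on the holder's floor without dropping it in, and let go; leave the grey conning tower, the round die set and the brass roller where they are.

Things in the scene. Friction and masses are not known exactly. Their poses are not given: they have to be found in the camera images.
- pack_center (a point): centre (half-way up) of the carded lifeboat, 133 mm tall, 50 to 100 g; z up, x the card's normal, y its width. Lowest is a clear clamshell with a white boat, 24 mm thick (x), 60 mm wide (y), 62 mm tall; above it a 3 mm card with the hang hole; on top a thick tab. It starts hanging upright on the wire, its normal along the wire. Symmetric front to back
- pack_tab (a point): centre of the pack's solid grey grip tab, 10 mm thick (x), 44 mm wide (y), 36 mm tall; 48.5 mm above the pack's centre, its top is the pack's top
- pack_hole (a point): centre of the rectangular hang hole in the 3 mm thick, 60 mm wide card, 14 mm wide (y) and 15 mm high, 14 mm above the pack's centre. At the start the hole's upper edge rests on the wire. The card tears at about 8 N between card and wire
- stand: fixed display stand; origin under its post on the desk, x points backwards, the wire peg runs out from the post along -x. Foot 150 x 90 x 8 mm (105 mm of it in front of the post), post with a clamp 22 mm wide, up to 159 mm high
- clamp (a point): where the wire passes the post, on its centre line, 150 mm above the desk. Wire 6 mm thick, level; at its end it bends up at 45 degrees, rising 18 mm over 18 mm (round end, top 21 mm above the level centre line). Unmeasured: the bend begins 75 to 125 mm in front of here, as the wire is set. The wire is springy: at the bend it gives about 1 mm up or down per 5 N, and springs back
- holder: fixed wooden holder, open box 47 (x) x 84 (y) x 48 mm tall, walls and floor 8 mm: pocket 31 x 68 mm, 40 mm deep; origin at the centre of its underside on the desk, x across the pocket's narrow way. The pack stands in it with its normal along the holder's x, either way round
- tower: grey plastic submarine conning tower standing on the desk, 75 mm long, 50 mm over its planes, 77 mm tall; origin at the centre of its underside; to be left alone
- dieset: round steel die set, 68 mm across, 38 mm tall with its centre pin; origin at the centre of its underside; to be left alone
- roller: brass rivet roller tool lying along its x, 127 mm long, 24 mm tall; origin on the desk under its middle; to be left alone
Not all that is in view belongs to the job. Of the things like the part that bears pack_center, leave any that is purple or turquoise; of the rest the larger one is meant.

How it is judged (in metres and radians):
At the end, for the whole second after the job is handed in: the carded lifeboat stands released and at rest in the holder's pocket, seated on its floor (its centre 69 to 79 mm above the desk and within 12 mm of the holder's middle), tilted less than 0.2 rad (x of pack_center in the frame of holder between -0.012 and 0.012 m and y of pack_center in the frame of holder between -0.012 and 0.012 m and height (world z) of pack_center between 0.069 and 0.079 m and angle between pack_center's own z axis and vertical below 0.2 rad and linear speed of pack below 0.02 m/s); the robot touches nothing.
It fails at once if card and display stand (with its wire) pressed together with more than 8 N (contact force between pack and stand above 8 N).
It fails at once if the carded lifeboat dropped (falling faster than 0.6 m/s out of the fingers) (linear speed of pack above 0.6 m/s and contact force between pack and the fingers below 0.1 N).
It fails at once if conning tower, die set or roller moved more than 20 mm (distance of any of tower, dieset, roller from where it was at the start of the episode above 0.02 m).
It also fails if it takes over 51 s, if anything falls off the work surface, if the arm or the gripper's body presses on something with over 40 N, if the wrist force passes 120 N, or if a joint passes its speed limit or range.

## Working session

There is one attempt and no reset: what is moved stays moved. The work goes in short steps, Python scripts to look and compute and a shell command to move; the robot and the scene stay as the last step left them, time stands still between calls to the robot, and variables do not carry over. Pictures are saved under pics/ and viewed, about 8 in all and at most 12, crops included, and the job is handed in when it is done.

```bash
mkdir -p pics; cat > h.py <<'E'
import numpy as np, cv2
from scipy.spatial.transform import Rotation as R
from bench import manip, optics
def att(a):
    a=np.array(a,float)
    if a.shape==(3,3): return a
    return R.from_euler('xyz',a,degrees=True).as_matrix() if a.size==3 else R.from_quat(a).as_matrix()
def cloud(c):
    z=c['z_map']; K=np.array(c['mtx']); v,u=np.mgrid[:480,:640]
    P=np.stack([(u-K[0,2])/K[0,0]*z,-(v-K[1,2])/K[1,1]*z,-z],-1)
    return P@att(c['attitude']).T+np.array(c['origin'])
E
python3 - <<'E'
from h import *
print(manip.read_state())
for n in('side','top'):
    c=optics.camera(n); cv2.imwrite(f'pics/{n}0.png',c['image']); np.savez(f'{n}0.npz',**{k:c[k] for k in c})
    print(n,c['mtx'],c['origin'],c['attitude'],[k for k in c])
E
```

```text
{'time_s': 0.0, 'q': array([-7.60302437e+01,  1.83535711e+01,  8.97074746e+01,  3.90761698e-04,
        7.20440777e+01, -1.14737595e+00]), 'joint_velocities': array([-0.08192644, -0.04462812, -0.03961952, -0.02206399,  0.06824039,
       -0.06556426]), 'joint_torque': array([-1.88989805e-03, -4.12464094e+01, -2.31975621e+01,  7.25667877e-02,
        4.55107936e-02, -1.45874487e-04]), 'position': array([ 0.14983017, -0.55464491,  0.23509367]), 'tcp_rot': array([-1.79894905e+02, -2.47643732e-03,  1.51170091e+01]), 'ft_force': array([ 0.75822808, -0.23003311, -0.70448273]), 'torque': array([0.00911844, 0.01035755, 0.01217113]), 'opening': 0.9998811754053596}
side [[525.07601545   0.         322.67991664]
 [  0.         525.07601545 238.93782353]
 [  0.           0.           1.        ]] [0.11294989 0.68741688 0.64690824] [ 5.68810174e+01 -9.78056011e-02 -1.43234565e+02] ['image', 'z_map', 'mtx', 'origin', 'attitude']
top [[511.98522091   0.         312.67570997]
 [  0.         511.98522091 237.40863841]
 [  0.           0.           1.        ]] [0.54681261 0.01832186 0.97393488] [  2.67204747  -0.10259168 -88.98234865] ['image', 'z_map', 'mtx', 'origin', 'attitude']
```

View pics/side0.png

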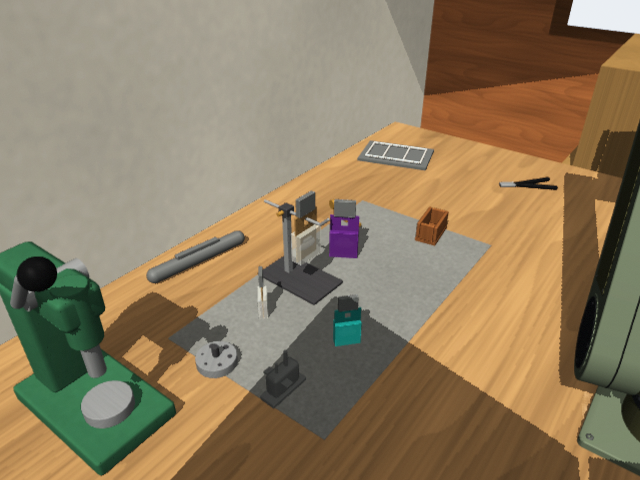

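View pics/top0.png

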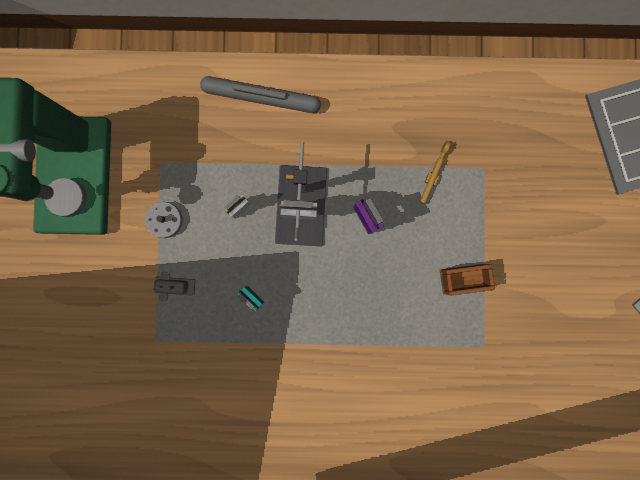

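The top view shows the stand's post at about (300,178), the wire running down-image (toward the robot) to a tip at about (297,240), and the pack hanging at (299,207). The holder is at (468,279), the die set at (164,219), the tower at (172,287) and the roller at (437,172). The purple, turquoise and smaller white packs are decoys.

```bash
cat > m.py <<'E'
from h import *
t=dict(np.load('top0.npz')); s=dict(np.load('side0.npz'))
P=cloud(t); S=cloud(s)
def box(img,u0,u1,v0,v1,P,zl,zh):
    m=np.zeros((480,640),bool); m[v0:v1,u0:u1]=1
    return m&(P[...,2]>zl)&(P[...,2]<zh)
def st(n,Q): 
    r=cv2.minAreaRect((Q[:,:2]*1000).astype(np.float32)); print(n,len(Q),'mean',Q.mean(0).round(4),'rect',np.round(r[0],1),np.round(r[1],1),round(r[2],1),'z',np.percentile(Q[:,2],[5,50,95]).round(4))
m=box(0,270,330,190,230,P,.18,.26); st('tab top',P[m])
m=box(0,280,320,135,250,P,.135,.176); Q=P[m]; st('wire/post',Q)
for v in range(138,250,4):
    k=m[v]; 
    if k.any(): print(v,np.where(k)[0][[0,-1]],P[v][k].mean(0).round(4), P[v][k][:,2].max().round(4))
m=box(0,430,510,250,310,P,.035,.06); st('holder',P[m])
m=box(0,270,335,160,250,P,.004,.012); st('foot',P[m])
m=box(0,140,200,265,310,P,.02,.1); st('tower',P[m])
m=box(0,140,190,195,240,P,.015,.06); st('die',P[m])
m=box(0,345,400,190,240,P,.1,.25); st('purple',P[m])
x=cv2.resize(t['image'][150:300,250:520],None,fx=2.9,fy=2.9,interpolation=cv2.INTER_CUBIC)
y=cv2.resize(s['image'][180:320,235:375],None,fx=4,fy=4,interpolation=cv2.INTER_CUBIC)
cv2.imwrite('pics/t1.png',x);cv2.imwrite('pics/s1.png',y)
# side cloud of tab (u~305,v~203)
m=box(0,290,320,185,225,S,.17,.26)
st('side tab',S[m])
m=box(0,290,322,215,270,S,.06,.16); st('side blister',S[m])
m=box(0,258,335,190,235,S,.14,.176); st('side wire',S[m])
m=box(0,410,455,200,250,S,.04,.06); st('side holder',S[m])
E
python3 m.py
```

```text
tab top 224 mean [0.6334 0.0424 0.1971] rect [634.   42.3] [43.1 10.2] 88.1 z [0.1873 0.1983 0.2002]
wire/post 571 mean [0.6654 0.0416 0.157 ] rect [658.2  47.6] [155.5  56.8] 12.2 z [0.1506 0.1556 0.1689]
142 [301 302] [0.7395 0.0384 0.153 ] 0.1548
146 [300 303] [0.733  0.0383 0.1527] 0.1547
150 [300 303] [0.7265 0.0381 0.1524] 0.1534
154 [300 303] [0.7198 0.038  0.1532] 0.1554
158 [300 302] [0.7132 0.0387 0.1533] 0.1542
162 [299 302] [0.7065 0.0393 0.1544] 0.1555
166 [299 302] [0.7003 0.0393 0.1529] 0.1535
170 [294 306] [0.6927 0.0392 0.159 ] 0.1622
174 [286 306] [0.6864 0.0461 0.1575] 0.1625
178 [286 306] [0.6799 0.046  0.1576] 0.1609
182 [293 306] [0.6733 0.0402 0.1594] 0.1612
186 [298 301] [0.6678 0.0403 0.1525] 0.1541
190 [298 300] [0.661  0.0409 0.1546] 0.1548
194 [297 300] [0.6548 0.0416 0.1527] 0.1539
198 [297 300] [0.6481 0.0415 0.1543] 0.156
206 [280 313] [0.6342 0.0488 0.1621] 0.1635
210 [296 299] [0.6289 0.0427 0.1529] 0.1549
214 [296 299] [0.6225 0.0426 0.1516] 0.1532
218 [296 299] [0.616  0.0425 0.1525] 0.1536
222 [296 298] [0.6095 0.0432 0.1523] 0.1534
226 [295 298] [
[... 387 characters left out ...]
 0.2754 0.0457] rect [500.  277.6] [48.1 54.6] 23.5 z [0.0337 0.0469 0.0567]
die 1010 mean [0.6199 0.2988 0.0197] rect [620.1 298.7] [65.3 66.1] 90.0 z [0.0162 0.019  0.0237]
purple 235 mean [ 0.6314 -0.0812  0.128 ] rect [629.2 -84. ] [51.  10.2] 30.8 z [0.1033 0.1329 0.1359]
side tab 338 mean [0.6314 0.0453 0.1878] rect [633.9  41.7] [47.6 12.2] 87.3 z [0.1717 0.1883 0.2002]
side blister 1246 mean [0.6296 0.0495 0.1124] rect [636.7  39.5] [58.  69.4] 42.9 z [0.0717 0.1133 0.1543]
side wire 649 mean [0.6495 0.0445 0.1572] rect [658.1  47.2] [155.4  60.4] 13.7 z [0.144  0.1557 0.1724]
side holder 336 mean [ 0.5182 -0.2644  0.0471] rect [ 519.  -266.6] [46.7 87.2] 8.3 z [0.0407 0.0481 0.051 ]
```

View pics/s1.png

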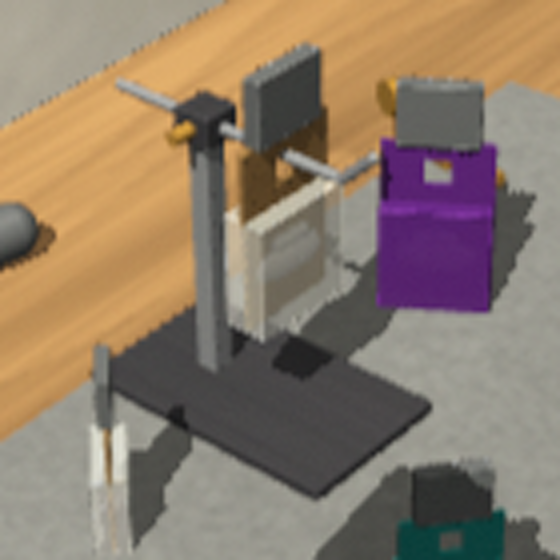

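View pics/t1.png

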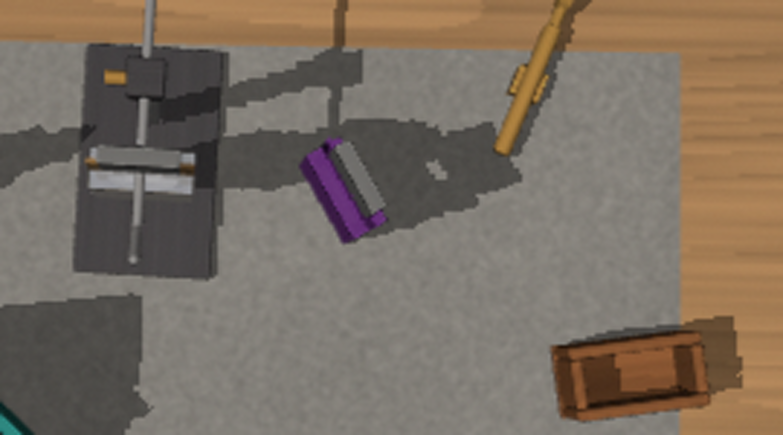

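The side crop shows the wire through the large white pack's hole, bending up just in front of it. From the depth data:
- The wire's heading is about -2.2°, and the bend begins at x≈0.600. The tip is at x≈0.580, z≈0.171.
- The tab is centred at (0.634, 0.042), with its top at z≈0.198.
- The holder is at (0.519, -0.267), yaw about 8.4°.

I'll grip the tab's upper part so the front finger clears the upturned tip.

```bash
cat > plan.py <<'E'
# plan.py x y z roll pitch yaw n : suggested rows (tool axes) from the measured pose
import sys
from h import *
x=np.array(sys.argv[1:7],float); n=int(sys.argv[7]) if len(sys.argv)>7 else 1
s=manip.read_state(); p=np.array(s['position']); r=R.from_euler('xyz',s['tcp_rot'],degrees=True)
T=R.from_euler('xyz',x[3:],degrees=True); w=(r.inv()*T).as_rotvec(degrees=True); d=x[:3]-p
print('t',round(s['time_s'],2),'p',(p*1000).round(1),'rot',np.round(s['tcp_rot'],1),'F',np.round(s['ft_force'],2),'open',round(s['opening'],3),'q',np.round(s['q'],0))
k=0
for i in range(n):
    sh=r.inv().apply(d/n)*1000; print('%.1f,%.1f,%.1f, %.1f,%.1f,%.1f'%(*(w/n),*sh)); r=r*R.from_rotvec(w/n,degrees=True)
E
python3 plan.py .634 .0423 .25 180 0 87.9 20
```

```text
t 0.1 p [ 149.8 -554.7  235.2] rot [-179.9   -0.    15.1] F [-0.18 -0.32  0.35] open 1.0 q [-76.  18.  90.  -0.  72.  -1.]
-0.0,-0.0,-3.6, 31.2,-22.5,-0.7
-0.0,-0.0,-3.6, 32.5,-20.5,-0.7
-0.0,-0.0,-3.6, 33.8,-18.4,-0.7
-0.0,-0.0,-3.6, 34.9,-16.2,-0.7
-0.0,-0.0,-3.6, 35.8,-14.0,-0.7
-0.0,-0.0,-3.6, 36.6,-11.7,-0.7
-0.0,-0.0,-3.6, 37.3,-9.3,-0.7
-0.0,-0.0,-3.6, 37.8,-6.9,-0.7
-0.0,-0.0,-3.6, 38.2,-4.5,-0.7
-0.0,-0.0,-3.6, 38.4,-2.1,-0.7
-0.0,-0.0,-3.6, 38.4,0.4,-0.7
-0.0,-0.0,-3.6, 38.3,2.8,-0.7
-0.0,-0.0,-3.6, 38.1,5.2,-0.7
-0.0,-0.0,-3.6, 37.7,7.6,-0.7
-0.0,-0.0,-3.6, 37.1,10.0,-0.7
-0.0,-0.0,-3.6, 36.4,12.4,-0.7
-0.0,-0.0,-3.6, 35.5,14.6,-0.7
-0.0,-0.0,-3.6, 34.5,16.9,-0.7
-0.0,-0.0,-3.6, 33.4,19.0,-0.7
-0.0,-0.0,-3.6, 32.1,21.1,-0.7
```

```bash
python3 -m pendant '[0,0,-3.6,31,-22,-10,0.12, 0,0,-3.6,32.5,-20.5,-10,0.12, 0,0,-3.6,34,-18,-10,0.12, 0,0,-3.6,35,-16,-10,0.12, 0,0,-3.6,36,-14,-5,0.12]' 40
python3 -m pendant '[0,0,-3.6,36.6,-11.7,0,0.12, 0,0,-3.6,37.3,-9.3,0,0.12, 0,0,-3.6,37.8,-7,0,0.12, 0,0,-3.6,38,-4.5,0,0.12, 0,0,-3.6,38,-2,0,0.12]'
python3 plan.py .634 .0423 .27 180 0 87.9 12
```

```text
time_s: 0.6
position: [0.2719, -0.4036, 0.2777]
tcp_rot: [-179.5, -0.1, 33.3]
ft_force: [0.4, 0.2, -0.7]
opening: 0.596
time_s: 1.1
position: [0.3953, -0.2471, 0.2783]
tcp_rot: [-179.6, -0.2, 52.0]
ft_force: [0.2, -0.1, 0.1]
opening: 0.44
t 1.1 p [ 395.3 -247.1  278.3] rot [-179.6   -0.2   52. ] F [ 0.16 -0.08  0.05] open 0.44 q [-34.   7.  98.   0.  75.   4.]
-0.0,-0.0,-3.0, 31.2,0.8,0.8
-0.0,-0.0,-3.0, 31.2,2.5,0.8
-0.0,-0.0,-3.0, 31.0,4.1,0.8
-0.0,-0.0,-3.0, 30.7,5.7,0.8
-0.0,-0.0,-3.0, 30.4,7.3,0.7
-0.0,-0.0,-3.0, 30.0,8.9,0.7
-0.0,-0.0,-3.0, 29.5,10.4,0.7
-0.0,-0.0,-3.0, 28.9,11.9,0.7
-0.0,-0.0,-3.0, 28.2,13.4,0.7
-0.0,-0.0,-3.0, 27.5,14.9,0.7
-0.0,-0.0,-3.0, 26.7,16.3,0.7
-0.0,-0.0,-3.0, 25.8,17.7,0.7
```

```bash
python3 -m pendant '[0,0,-3,31,1,1,0.12, 0,0,-3,31,2.5,1,0.12, 0,0,-3,31,4,1,0.12, 0,0,-3,30.7,5.7,1,0.12, 0,0,-3,30.4,7.3,1,0.12]'
python3 -m pendant '[0,0,-3,30,9,1,0.12, 0,0,-3,29.5,10.4,1,0.12, 0,0,-3,29,12,1,0.12, 0,0,-3,28,13.4,1,0.12, 0,0,-3,27.5,15,1,0.12]'
python3 plan.py .634 .0423 .25 180 0 87.9 3
```

```text
time_s: 1.6
position: [0.4966, -0.119, 0.2722]
tcp_rot: [-179.5, -0.3, 67.8]
ft_force: [-0.3, -0.7, -0.3]
opening: 0.439
time_s: 2.1
position: [0.5961, 0.0095, 0.265]
tcp_rot: [-179.3, -0.4, 83.5]
ft_force: [0.3, -0.8, 0.3]
opening: 0.439
t 2.1 p [596.1   9.5 265. ] rot [-179.3   -0.4   83.5] F [ 0.27 -0.8   0.31] open 0.439 q [-0. 20. 83.  0. 78.  6.]
-0.2,-0.1,-1.5, 12.3,11.4,4.9
-0.2,-0.1,-1.5, 12.0,11.7,5.0
-0.2,-0.1,-1.5, 11.7,11.9,5.0
```

```bash
python3 -m pendant '[-0.2,-0.1,-1.5,12.3,11.4,5,0.12, -0.2,-0.1,-1.5,12,11.7,5,0.12, -0.2,-0.1,-1,11,11,5,0.12, 0,0,0,0,0,0,0.12]'
python3 - <<'E'
from h import *
c=optics.camera('top');P=cloud(c)
for n in ('top',):
    m=np.zeros((480,640),bool); m[120:260,240:360]=1
    Q=P[m]; Q=Q[(abs(Q[:,2]-.1985)<.004)]; print(len(Q),Q.mean(0) if len(Q) else '')
E
python3 plan.py .634 .0423 .196 180 0 87.9 4
```

```text
time_s: 2.5
position: [0.6357, 0.0452, 0.246]
tcp_rot: [-179.8, -0.1, 87.9]
ft_force: [-0.9, 0.4, -0.2]
opening: 0.443
0 
t 2.55 p [635.1  44.5 246.5] rot [-179.8   -0.    87.9] F [ 0.2  -0.79 -0.37] open 0.441 q [ 3. 24. 80.  0. 77.  5.]
-0.1,-0.0,-0.0, -0.6,-0.2,12.6
-0.1,-0.0,-0.0, -0.6,-0.2,12.6
-0.1,-0.0,-0.0, -0.6,-0.2,12.6
-0.1,-0.0,-0.0, -0.6,-0.2,12.6
```

```bash
python3 -m pendant '[-0.1,0,0,-0.6,-0.3,12.6,0.12, 0,0,0,-0.6,-0.3,12.6,0.12, 0,0,0,-0.6,-0.3,12.6,0.12, 0,0,0,-0.6,-0.2,12,0.12, 0,0,0,0,0,0,0.12]' 10
python3 - <<'E'
from h import *
c=optics.camera('side'); y=cv2.resize(c['image'][130:330,220:400],None,fx=3,fy=3,interpolation=cv2.INTER_CUBIC); cv2.imwrite('pics/s2.png',y)
E
python3 plan.py .634 .0423 .196 180 0 87.9 1
```

```text
time_s: 3.05
position: [0.632, 0.0384, 0.1949]
tcp_rot: [-179.8, 0.1, 87.6]
ft_force: [0.3, 0.1, 0.2]
opening: 0.441
t 3.1 p [632.6  38.5 195.9] rot [-1.799e+02  1.000e-01  8.760e+01] F [-0.64  0.46  0.02] open 0.442 q [ 2. 25. 85. -0. 70.  5.]
-0.1,0.1,-0.3, 3.9,1.3,-0.1
```

View pics/s2.png

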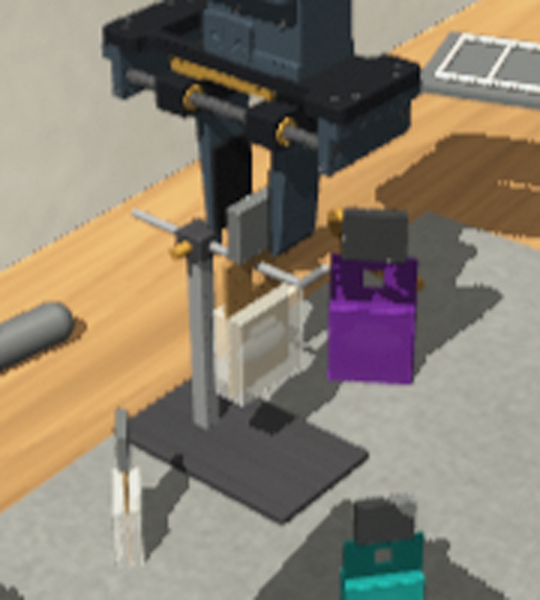

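The fingers straddle the tab with the wire tip clear of the front finger. I'll correct the lateral offset and close gently.

```bash
python3 -m pendant '[0,0,-0.3,3.5,1.2,0,0.12, 0,0,0,0,0,0,0.5, 0,0,0,0,0,0,1, 0,0,0,0,0,0,1, 0,0,0,0,0,0,1]' 8
python3 -m pendant '[0,0,0,0,0,0,1, 0,0,0,0,0,0,1, 0,0,0,0,0,0,1]' 8
python3 -m pendant '[0,0,0,0,0,0,1, 0,0,0,0,0,0,1]' 25
python3 plan.py .634 .0423 .196 180 0 87.9 1
for i in 1 2 3 4 5 6; do python3 -c "
from h import *
optics.camera('top');print(manip.read_state()['ft_force'].round(2),(manip.read_state()['position']*1000).round(1))"; done
```

```text
time_s: 3.6
position: [0.6353, 0.0424, 0.1981]
tcp_rot: [179.8, 0.0, 87.9]
ft_force: [-1.4, -0.2, 0.0]
opening: 0.12
time_s: 3.9
position: [0.6352, 0.0425, 0.1981]
tcp_rot: [179.8, 0.0, 87.9]
ft_force: [-0.6, -0.9, -0.3]
opening: 0.107
time_s: 4.1
position: [0.6352, 0.0424, 0.1981]
tcp_rot: [179.8, 0.0, 87.9]
ft_force: [-0.7, -0.4, 0.7]
opening: 0.109
t 4.1 p [635.2  42.4 198.1] rot [179.8   0.   87.9] F [-0.75 -0.35  0.74] open 0.109 q [ 3. 25. 85. -0. 70.  5.]
0.2,0.0,0.0, -0.2,-1.2,2.1
[ 0.37 -0.42  0.15] [635.2  42.5 198.1]
[ 0.18 -0.16 -0.14] [635.2  42.5 198.1]
[-0.02 -0.61 -0.57] [635.2  42.5 198.1]
[ 0.62 -0.07  0.43] [635.2  42.5 198.1]
[-0.32 -0.58  0.17] [635.2  42.4 198.1]
[-0.15  0.44 -1.12] [635.2  42.5 198.1]
```

```bash
cat > hp.py <<'E'
# hp.py x z tilt n : hole centre to (x, on wire line, z), pack top leaned back by tilt; prints present hole + rows
import sys
from h import *
L=.0526; R0=R.from_euler('xyz',[180,0,87.9],degrees=True); wx=np.array([np.cos(np.radians(-2.1)),np.sin(np.radians(-2.1)),0])
ax=np.array([-wx[1],wx[0],0])
s=manip.read_state(); p=np.array(s['position']); r=R.from_euler('xyz',s['tcp_rot'],degrees=True)
tl=lambda r:np.degrees(np.arcsin(-r.apply([0,0,1])@wx))
h=p+r.apply([0,0,L])
print('t',round(s['time_s'],2),'tcp',(p*1000).round(1),'hole',(h*1000).round(1),'wire-y',round(42.4+(635.2-h[0]*1000)*.037,1),'tilt',tl(r).round(1),'F',np.round(s['ft_force'],2),'open',round(s['opening'],3))
x,z,t,n=[float(a) for a in sys.argv[1:5]]; n=int(n); H=np.array([x,.0424+(.6352-x)*.037,z])
w=(r.inv()*R.from_rotvec(ax*t,degrees=True)*R0).as_rotvec(degrees=True)
for i in range(n):
    r2=r*R.from_rotvec(w/n,degrees=True); h2=h+(H-h)/n; p2=h2-r2.apply([0,0,L])
    print('%.1f,%.1f,%.1f, %.1f,%.1f,%.1f'%(*(w/n),*(r.inv().apply(p2-p)*1000))); r,h,p=r2,h2,p2
E
python3 hp.py .6352 .150 0 2
python3 -m pendant '[0,0,0,0,0,-2.2,1, 0,0,0,0,0,-2.2,1]'
python3 -m pendant '[0,0,0,0,0,0,1, 0,0,0,0,0,0,1]'
python3 hp.py .615 .150 9 5
```

```text
t 4.4 tcp [635.2  42.5 198.1] hole [635.4  42.4 145.5] wire-y 42.4 tilt -0.2 F [-0.15  0.44 -1.12] open 0.107
0.1,0.0,0.0, -0.0,-0.0,-2.3
0.1,0.0,0.0, -0.0,0.0,-1.1
time_s: 4.6
position: [0.6349, 0.0424, 0.2022]
tcp_rot: [179.9, 0.0, 88.0]
ft_force: [0.8, 0.8, -1.1]
opening: 0.111
time_s: 4.8
position: [0.6351, 0.0424, 0.2027]
tcp_rot: [179.8, 0.0, 87.9]
ft_force: [-0.1, 0.0, -0.6]
opening: 0.109
t 4.8 tcp [635.1  42.4 202.7] hole [635.3  42.4 150.1] wire-y 42.4 tilt -0.2 F [-0.15  0.04 -0.63] open 0.109
1.8,0.0,0.0, 0.0,-2.4,0.0
1.8,0.0,0.0, 0.0,-1.6,0.1
1.8,0.0,0.0, -0.0,-0.9,0.2
1.8,0.0,0.0, -0.0,-0.4,0.2
1.8,0.0,0.0, -0.0,0.0,0.2
```

```bash
sed -i 's/^for i in range(n):/D=(H-h)\/n\nfor i in range(n):/; s/h2=h+(H-h)\/n/h2=h+D/' hp.py
python3 -m pendant '[1.8,0,0,0,-2.4,0,1, 1.8,0,0,0,-2.4,0.1,1, 1.8,0,0,0,-2.4,0.2,1, 1.8,0,0,0,-2.4,0.2,1, 1.8,0,0,0,-2.4,0.3,1]'
python3 hp.py .606 .150 18 5
```

```text
time_s: 5.3
position: [0.6222, 0.0429, 0.2032]
tcp_rot: [-170.9, 0.0, 88.0]
ft_force: [0.4, 0.4, -1.0]
opening: 0.107
t 5.3 tcp [622.2  42.9 203.2] hole [613.8  43.2 151.2] wire-y 43.2 tilt 9.1 F [ 0.4   0.36 -1.01] open 0.107
1.8,0.0,0.0, -0.0,0.1,0.5
1.8,0.0,0.0, -0.0,0.1,0.6
1.8,0.0,0.0, -0.0,0.2,0.6
1.8,0.0,0.0, -0.0,0.2,0.7
1.8,0.0,0.0, -0.0,0.2,0.7
```

```bash
python3 -m pendant '[1.8,0,0,0,0.1,0.5,1, 1.8,0,0,0,0.1,0.6,1, 1.8,0,0,0,0.2,0.6,1, 1.8,0,0,0,0.2,0.7,1, 1.8,0,0,0,0.2,0.7,1]'
python3 -m pendant '[0,0,0,0,0,0,1]'
python3 hp.py .600 .1515 19 3
```

```text
time_s: 5.8
position: [0.6227, 0.0429, 0.1999]
tcp_rot: [-161.6, 0.0, 88.0]
ft_force: [0.0, -0.1, 0.1]
opening: 0.105
time_s: 5.9
position: [0.6233, 0.0428, 0.1989]
tcp_rot: [-161.6, 0.1, 88.0]
ft_force: [-0.4, 0.5, -1.5]
opening: 0.11
t 5.9 tcp [623.3  42.8 198.9] hole [606.7  43.3 149. ] wire-y 43.5 tilt 18.4 F [-0.41  0.53 -1.49] open 0.11
0.2,0.0,0.0, 0.0,-2.2,-0.1
0.2,0.0,0.0, 0.0,-2.2,-0.1
0.2,0.0,0.0, 0.0,-2.2,-0.1
```

```bash
python3 - <<'E'
from h import *
c=optics.camera('side'); y=cv2.resize(c['image'][180:300,260:380],None,fx=5,fy=5,interpolation=cv2.INTER_CUBIC); cv2.imwrite('pics/s3.png',y)
E
```

```text
(no output)
```

View pics/s3.png

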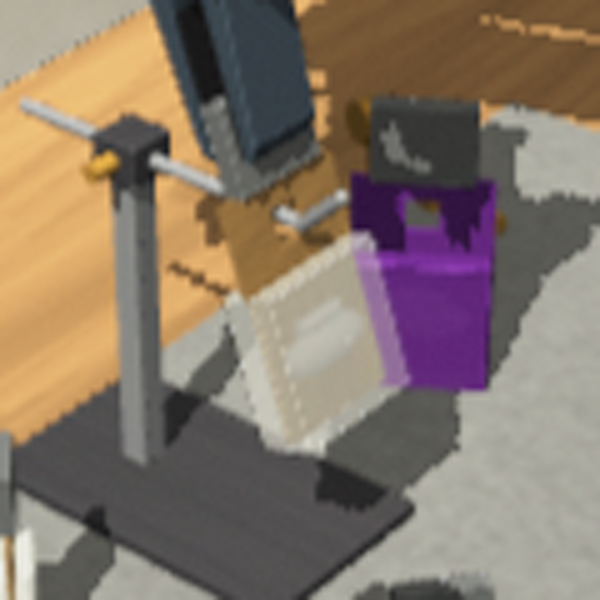

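The pack is tilted about 18° and follows the grip. The wire passes through the hole at about (285,212), just before the bend at (297,225), as planned. Next I'll follow the bend in small steps.

```bash
python3 -m pendant '[0,0,0,0,-2.2,-0.1,1, 0,0,0,0,-2.2,-0.1,1, 0,0,0,0,-2.2,-0.2,1, 0,0,0,0,0,0,1]'
python3 hp.py .594 .1565 20 3
```

```text
time_s: 6.35
position: [0.6159, 0.0432, 0.2028]
tcp_rot: [-161.7, 0.0, 88.0]
ft_force: [-0.3, 0.3, -0.6]
opening: 0.108
t 6.35 tcp [615.9  43.2 202.8] hole [599.4  43.7 152.8] wire-y 43.7 tilt 18.3 F [-0.32  0.26 -0.64] open 0.108
0.6,0.0,0.0, -0.0,-1.6,-0.6
0.6,0.0,0.0, -0.0,-1.6,-0.6
0.6,0.0,0.0, -0.0,-1.6,-0.6
```

```bash
python3 -m pendant '[0.6,0,0,0,-1.6,-0.6,1, 0.6,0,0,0,-1.6,-0.6,1, 0.6,0,0,0,-1.6,-0.6,1, 0,0,0,0,0,0,1]'
python3 hp.py .588 .162 20 3
```

```text
time_s: 6.75
position: [0.6115, 0.0434, 0.2071]
tcp_rot: [-159.9, 0.0, 88.0]
ft_force: [0.6, -1.1, -1.5]
opening: 0.111
t 6.75 tcp [611.5  43.4 207.1] hole [593.4  44.  157.7] wire-y 43.9 tilt 20.1 F [ 0.58 -1.08 -1.54] open 0.111
-0.0,0.0,0.0, -0.0,-2.2,-0.7
-0.0,0.0,0.0, -0.0,-2.2,-0.7
-0.0,0.0,0.0, -0.0,-2.2,-0.7
```

```bash
python3 -m pendant '[0,0,0,0,-2.2,-0.6,1, 0,0,0,0,-2.2,-0.6,1, 0,0,0,0,-2.2,-0.6,1, 0,0,0,0,0,0,1]'
python3 hp.py .582 .168 20 3
```

```text
time_s: 7.15
position: [0.6055, 0.0435, 0.2111]
tcp_rot: [-159.8, 0.0, 88.0]
ft_force: [-0.0, -0.9, -0.5]
opening: 0.107
t 7.15 tcp [605.5  43.5 211.1] hole [587.4  44.1 161.7] wire-y 44.2 tilt 20.2 F [-0.05 -0.89 -0.53] open 0.107
-0.1,0.0,0.0, -0.0,-2.5,-1.4
-0.1,0.0,0.0, -0.0,-2.5,-1.4
-0.1,0.0,0.0, -0.0,-2.5,-1.4
```

```bash
python3 -m pendant '[0,0,0,0,-2.4,-1.4,1, 0,0,0,0,-2.4,-1.4,1, 0,0,0,0,-2.4,-1.4,1, 0,0,0,0,0,0,1]'
python3 hp.py .574 .177 20 4
```

```text
time_s: 7.55
position: [0.5997, 0.0438, 0.2184]
tcp_rot: [-159.9, 0.0, 88.0]
ft_force: [0.2, -0.0, -1.3]
opening: 0.106
t 7.55 tcp [599.7  43.8 218.4] hole [581.6  44.4 169. ] wire-y 44.4 tilt 20.1 F [ 0.19 -0.02 -1.28] open 0.106
-0.0,0.0,0.0, -0.0,-2.5,-1.2
-0.0,0.0,0.0, -0.0,-2.5,-1.2
-0.0,0.0,0.0, -0.0,-2.5,-1.2
-0.0,0.0,0.0, -0.0,-2.5,-1.2
```

```bash
python3 -m pendant '[0,0,0,0,-2.5,-1.2,1, 0,0,0,0,-2.5,-1.2,1, 0,0,0,0,-2.5,-1.2,1, 0,0,0,0,-2.5,-1.2,1, 0,0,0,0,0,0,1]'
python3 hp.py .555 .195 20 5
python3 - <<'E'
from h import *
c=optics.camera('side'); y=cv2.resize(c['image'][180:300,260:380],None,fx=4,fy=4,interpolation=cv2.INTER_CUBIC); cv2.imwrite('pics/s4.png',y)
E
```

```text
time_s: 8.05
position: [0.5912, 0.0441, 0.2272]
tcp_rot: [-159.9, 0.0, 88.0]
ft_force: [-0.3, -0.1, -1.5]
opening: 0.104
t 8.05 tcp [591.2  44.1 227.2] hole [573.1  44.7 177.8] wire-y 44.7 tilt 20.1 F [-0.32 -0.11 -1.49] open 0.104
-0.0,0.0,0.0, -0.0,-4.6,-2.0
-0.0,0.0,0.0, -0.0,-4.6,-2.0
-0.0,0.0,0.0, -0.0,-4.6,-2.0
-0.0,0.0,0.0, -0.0,-4.6,-2.0
-0.0,0.0,0.0, -0.0,-4.6,-2.0
```

View pics/s4.png

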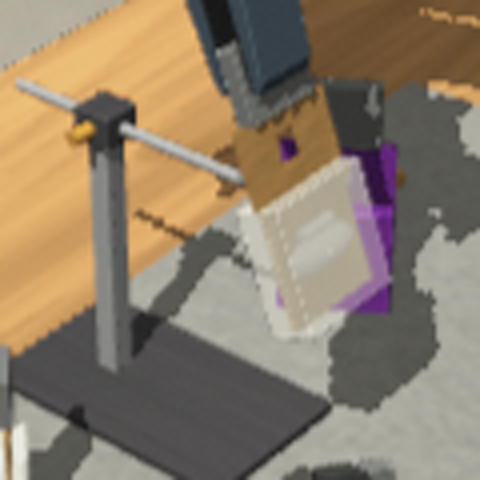

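The hole at (288,148) is empty (purple shows through it), so the card is over the tip. I'll draw it away from the stand.

```bash
python3 -m pendant '[0,0,0,0,-4.6,-2,1, 0,0,0,0,-4.6,-2,1, 0,0,0,0,-4.6,-2,1, 0,0,0,0,-6,-3,1, 0,0,0,0,-6,-3,1]'
python3 -m pendant '[-2,0,0,0,-8,-3,1, -3,0,0,0,-8,-3,1, -3,0,0,0,-8,-3,1, -3,0,0,0,-6,-3,1, -3,0,0,0,-5,-2,1]'
python3 plan.py .519 -.267 .26 180 0 98.4 14
```

```text
time_s: 8.6
position: [0.5696, 0.0448, 0.2479]
tcp_rot: [-159.8, 0.0, 88.0]
ft_force: [0.5, -0.3, -0.9]
opening: 0.11
time_s: 9.1
position: [0.5382, 0.0459, 0.2727]
tcp_rot: [-174.3, 0.0, 87.9]
ft_force: [0.6, -0.4, -1.3]
opening: 0.107
t 9.1 p [538.2  45.9 272.7] rot [-174.3    0.    87.9] F [ 0.56 -0.44 -1.25] open 0.107 q [ 3. 17. 87.  1. 82.  5.]
-0.4,-0.0,-0.7, -22.4,-0.5,1.0
-0.4,-0.0,-0.7, -22.4,-0.8,1.0
-0.4,-0.0,-0.7, -22.4,-1.1,1.0
-0.4,-0.0,-0.7, -22.3,-1.4,1.0
-0.4,-0.0,-0.7, -22.3,-1.7,1.0
-0.4,-0.0,-0.7, -22.3,-2.0,1.0
-0.4,-0.0,-0.7, -22.3,-2.3,1.0
-0.4,-0.0,-0.7, -22.2,-2.6,1.0
-0.4,-0.0,-0.7, -22.2,-2.9,1.0
-0.4,-0.0,-0.7, -22.2,-3.2,1.0
-0.4,-0.0,-0.7, -22.1,-3.5,1.0
-0.4,-0.0,-0.7, -22.1,-3.7,1.0
-0.4,-0.0,-0.7, -22.0,-4.0,0.9
-0.4,-0.0,-0.7, -22.0,-4.3,0.9
```

```bash
python3 -m pendant '[-1.2,0,-0.7,-20,-0.5,0,1, -1.2,0,-0.7,-22,-0.8,0,1, -1,0,-0.7,-22,-1,0,1, -1,0,-0.7,-22,-1.4,0,1, -1,0,-0.7,-22,-1.7,0,1]'
python3 -m pendant '[0,0,-0.7,-22,-2,0,1, 0,0,-0.7,-22,-2.3,0,1, 0,0,-0.7,-22,-2.6,0,1, 0,0,-0.7,-22,-2.9,0,1, 0,0,-0.7,-20,-3.2,0,1]'
python3 plan.py .519 -.267 .25 180 0 98.4 5
```

```text
time_s: 9.6
position: [0.5277, -0.0622, 0.2773]
tcp_rot: [179.8, -0.2, 91.9]
ft_force: [0.7, 0.5, -0.5]
opening: 0.104
time_s: 10.1
position: [0.5169, -0.1744, 0.2799]
tcp_rot: [179.8, -0.2, 95.6]
ft_force: [0.4, 0.1, -0.8]
opening: 0.106
t 10.1 p [ 516.9 -174.4  279.9] rot [179.8  -0.2  95.6] F [ 0.43  0.05 -0.8 ] open 0.106 q [-20.  14.  89.   0.  77. -26.]
0.1,-0.0,-0.6, -18.5,-1.4,5.9
0.1,-0.0,-0.6, -18.5,-1.6,5.9
0.1,-0.0,-0.6, -18.5,-1.8,5.9
0.1,-0.0,-0.6, -18.4,-1.9,5.9
0.1,-0.0,-0.6, -18.4,-2.1,6.0
```

```bash
python3 -m pendant '[0,0,-0.6,-18,-1.4,6,1, 0,0,-0.6,-18,-1.6,6,1, 0,0,-0.6,-18,-1.8,6,1, 0,0,-0.6,-17,-1.9,6,1, 0,0,-0.4,-13,-1.5,6,1]'
python3 -m pendant '[0,0,0,0,0,0,1]'
python3 - <<'E'
from h import *
s=manip.read_state();r=R.from_euler('xyz',s['tcp_rot'],degrees=True);p=s['position']
for n in('side','top'):
    c=optics.camera(n);P=cloud(c)
    # pack points in tool frame
    Q=(P.reshape(-1,3)-p)@r.as_matrix()
    # below tips, within box
    m=(Q[:,2]>.028)&(Q[:,2]<.14)&(abs(Q[:,0])<.05)&(abs(Q[:,1])<.04); q=Q[m]*1000
    print(n,m.sum(),np.percentile(q,[0.5,50,99.5],axis=0).round(1))
    # blister only
    b=q[(q[:,2]>75)&(q[:,2]<130)]; print('blister',len(b),np.percentile(b,[1,50,99],axis=0).round(1) if len(b) else '')
    cd=q[(q[:,2]>40)&(q[:,2]<62)]; print('card',len(cd),np.percentile(cd,[1,50,99],axis=0).round(1) if len(cd) else '')
    u0=(400,470)[n=='top']
    if n=='side': cv2.imwrite('pics/s5.png',cv2.resize(c['image'][120:270,360:500],None,fx=4,fy=4,interpolation=cv2.INTER_CUBIC))
E
python3 plan.py .5192 -.2672 .205 180 0 98.4 4
```

```text
time_s: 10.6
position: [0.5164, -0.2623, 0.2522]
tcp_rot: [179.6, -0.1, 98.4]
ft_force: [-0.1, -0.6, -1.2]
opening: 0.11
time_s: 10.7
position: [0.5157, -0.2632, 0.2514]
tcp_rot: [179.7, -0.1, 98.3]
ft_force: [-0.0, 1.2, -1.8]
opening: 0.109
side 716 [[-31.6 -10.9  29.7]
 [ 23.5  -1.6  84.7]
 [ 32.5  13.4 131.2]]
blister 432 [[-29.2 -10.8  75.6]
 [ 26.7  -5.3 101.6]
 [ 32.2  13.3 128.5]]
card 83 [[-30.6  -0.6  40.1]
 [  5.4   0.6  51.8]
 [ 29.5   3.3  61.6]]
top 521 [[-21.2 -10.   30. ]
 [ 24.7   5.3  72.2]
 [ 31.3  13.9 130.3]]
blister 231 [[-21.3  -9.7  75.6]
 [ 30.    8.1 101.4]
 [ 31.3  13.9 129.2]]
card 20 [[19.2  0.7 41.1]
 [28.4  3.  51.8]
 [31.4  3.2 61. ]]
t 10.8 p [ 516.1 -262.   252.3] rot [ 1.796e+02 -1.000e-01  9.840e+01] F [-0.17  0.36 -0.24] open 0.107 q [-28.  18.  88.   0.  74. -37.]
0.1,-0.0,-0.0, -1.4,0.5,11.8
0.1,-0.0,-0.0, -1.4,0.5,11.8
0.1,-0.0,-0.0, -1.4,0.5,11.8
0.1,-0.0,-0.0, -1.4,0.6,11.8
```

View pics/s5.png

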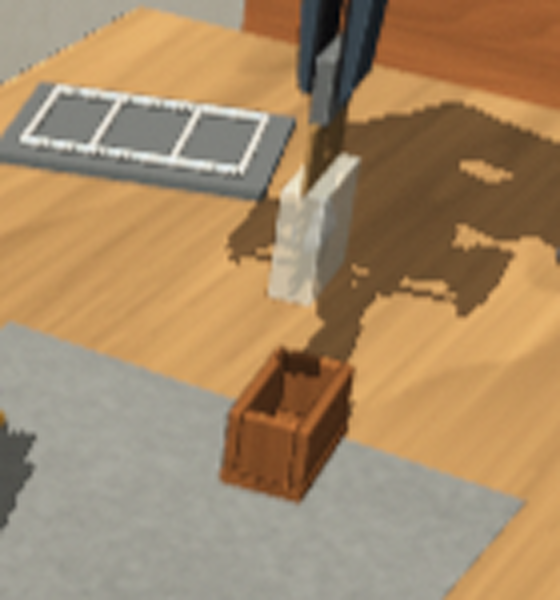

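The pack hangs straight over the holder. In the tool frame it sits +1.2 mm along y and about +0.7 mm along x, so I'll correct for that and come down.

```bash
python3 -m pendant '[0.1,0,0,-1.5,0.4,11,1, 0,0,0,-1.5,0.4,11,1, 0,0,0,-1.4,0.3,11,1, 0,0,0,-1.4,0.3,11,1, 0,0,0,0,0,11,1]'
python3 -m pendant '[0,0,0,0,0,0,1, 0,0,0,0,0,0,1]'
python3 plan.py .518 -.268 .187 180 0 98.4 1
```

```text
time_s: 11.3
position: [0.5197, -0.2653, 0.1949]
tcp_rot: [179.6, -0.1, 98.5]
ft_force: [-0.5, 0.6, 0.2]
opening: 0.106
time_s: 11.5
position: [0.5187, -0.2645, 0.1921]
tcp_rot: [179.8, -0.3, 98.5]
ft_force: [0.7, -0.3, -0.9]
opening: 0.11
t 11.5 p [ 518.7 -264.5  192.1] rot [179.8  -0.3  98.5] F [ 0.74 -0.31 -0.86] open 0.11 q [-28.  21.  93.   0.  67. -37.]
0.2,-0.3,0.1, -3.4,-1.2,5.1
```

```bash
python3 -m pendant '[0.1,-0.2,0,-3.2,-1,3,1, 0,0,0,0,0,0,1, 0,0,0,0,0,0,1]'
python3 - <<'E'
from h import *
s=manip.read_state();r=R.from_euler('xyz',s['tcp_rot'],degrees=True);p=s['position']
hx=R.from_euler('z',8.4,degrees=True).as_matrix()
for n in('side','top'):
    P=cloud(optics.camera(n)).reshape(-1,3); Q=(P-[.5192,-.2672,0])@hx*1000
    k=(abs(Q[:,0])<30)&(abs(Q[:,1])<50)
    w=Q[k&(Q[:,2]>44)&(Q[:,2]<51)]; print(n,'rim',np.percentile(w,[1,99],axis=0).round(1).tolist())
    b=Q[k&(Q[:,2]>60)&(Q[:,2]<115)]; print('blister',np.percentile(b,[1,99],axis=0).round(1).tolist())
E
python3 plan.py .518 -.268 .187 180 0 98.4 1
```

```text
time_s: 11.8
position: [0.5187, -0.2684, 0.1897]
tcp_rot: [179.8, 0.0, 98.5]
ft_force: [-0.4, -0.1, 0.4]
opening: 0.108
side rim [[-23.5, -42.5, 44.2], [22.7, 41.6, 50.9]]
blister [[-11.2, -29.3, 61.1], [13.0, 30.5, 114.0]]
top rim [[-23.2, -36.4, 44.4], [23.4, 41.2, 50.8]]
blister [[-10.5, -19.1, 61.8], [13.2, 29.3, 114.8]]
t 11.9 p [ 518.6 -268.4  189.7] rot [179.8   0.   98.5] F [ 0.39  0.46 -0.78] open 0.113 q [-29.  21.  93.   0.  66. -37.]
0.2,0.0,0.1, 0.5,-0.6,2.7
```

```bash
python3 -m pendant '[0.1,0,0,0.3,-1.2,1,1, 0,0,0,0,0,5,1, 0,0,0,0,0,6,1, 0,0,0,0,0,6,1, 0,0,0,0,0,4,1]'
python3 plan.py .5175 -.268 .142 180 0 98.4 1
```

```text
time_s: 12.4
position: [0.5176, -0.2683, 0.1668]
tcp_rot: [179.8, 0.1, 98.5]
ft_force: [-0.2, 0.4, -1.5]
opening: 0.107
t 12.4 p [ 517.6 -268.3  166.8] rot [1.798e+02 1.000e-01 9.850e+01] F [-0.23  0.36 -1.48] open 0.107 q [-29.  22.  95.   0.  63. -37.]
0.2,0.1,0.1, 0.4,-0.1,24.8
```

```bash
python3 -m pendant '[0.1,0,0,0.3,0,4,1, 0,0,0,0,0,5,1, 0,0,0,0,0,5,1, 0,0,0,0,0,3,1, 0,0,0,0,0,0,1]'
python3 plan.py .5175 -.268 .142 180 0 98.4 1
```

```text
time_s: 12.9
position: [0.5171, -0.2677, 0.1469]
tcp_rot: [-179.9, -0.0, 98.5]
ft_force: [-0.8, -0.2, -0.4]
opening: 0.11
t 12.9 p [ 517.1 -267.7  146.9] rot [-179.9   -0.    98.5] F [-0.83 -0.25 -0.41] open 0.11 q [-28.  23.  96.  -0.  61. -37.]
-0.1,-0.0,0.1, -0.4,0.4,4.9
```

Free so far. I'll feel for the floor in 1 mm steps.

```bash
python3 -m pendant '[0,0,0,0,0.4,1.5,1, 0,0,0,0,0,1,1, 0,0,0,0,0,0,1]'; python3 -m pendant '[0,0,0,0,0,1,1, 0,0,0,0,0,0,1]'; python3 -m pendant '[0,0,0,0,0,1,1, 0,0,0,0,0,0,1]'
```

```text
time_s: 13.2
position: [0.5178, -0.2678, 0.1445]
tcp_rot: [-180.0, 0.0, 98.5]
ft_force: [1.0, -0.2, -0.7]
opening: 0.107
time_s: 13.4
position: [0.5179, -0.2679, 0.1437]
tcp_rot: [-180.0, 0.0, 98.5]
ft_force: [0.7, -0.4, -1.5]
opening: 0.107
time_s: 13.6
position: [0.518, -0.2679, 0.1428]
tcp_rot: [180.0, 0.1, 98.5]
ft_force: [-0.5, 0.3, -1.2]
opening: 0.107
```

```bash
for i in 1; do python3 -m pendant '[0,0,0,0,0,1,1, 0,0,0,0,0,0,1]'; python3 -m pendant '[0,0,0,0,0,0.8,1, 0,0,0,0,0,0,1]'; python3 -m pendant '[0,0,0,0,0,0.8,1, 0,0,0,0,0,0,1]'; done
```

```text
time_s: 13.8
position: [0.518, -0.2679, 0.1418]
tcp_rot: [180.0, 0.1, 98.5]
ft_force: [0.4, 0.1, -0.6]
opening: 0.11
time_s: 14.0
position: [0.5183, -0.2681, 0.1413]
tcp_rot: [179.9, 0.1, 98.5]
ft_force: [-0.8, -0.5, -0.7]
opening: 0.109
time_s: 14.2
position: [0.5184, -0.2682, 0.1413]
tcp_rot: [179.9, 0.1, 98.5]
ft_force: [-0.7, 0.3, -1.7]
opening: 0.107
```

```bash
python3 -m pendant '[0,0,0,0,0,1,1, 0,0,0,0,0,0,1]'; python3 -m pendant '[0,0,0,0,0,1,1, 0,0,0,0,0,0,1]'; python3 - <<'E'
from h import *
f=[]
for i in range(8): optics.camera('top'); f.append(manip.read_state()['ft_force'])
print(np.mean(f,0).round(2),manip.read_state()['position'])
E
```

```text
time_s: 14.4
position: [0.5187, -0.2683, 0.1413]
tcp_rot: [179.9, 0.2, 98.5]
ft_force: [-0.9, 0.2, 0.1]
opening: 0.111
time_s: 14.6
position: [0.5188, -0.2684, 0.1413]
tcp_rot: [179.8, 0.2, 98.5]
ft_force: [-1.0, 0.6, -0.1]
opening: 0.109
[-0.7   0.03  2.93] [ 0.51900166 -0.26850883  0.14124954]
```

It is seated: z stays at 0.1413 (0.141 was predicted for the floor) and the force has risen to +2.9 N. Time to release.

```bash
python3 -m pendant '[0,0,0,0,0,0,0.7, 0,0,0,0,0,0,0.5, 0,0,0,0,0,0,0.2, 0,0,0,0,0,0,0, 0,0,0,0,0,0,0]' 5
python3 -m pendant '[0,0,0,0,0,-5,0, 0,0,0,0,0,-10,0, 0,0,0,0,0,-20,0, 0,0,0,0,0,-25,0, 0,0,0,0,0,-25,0]'
python3 -m pendant '[0,0,0,0,0,-25,0, 0,0,0,0,0,-25,0, 0,0,0,-30,0,-25,0, 0,0,0,-40,0,0,0, 0,0,0,-40,0,0,0]'
python3 -m pendant '[0,0,0,-40,0,0,0, 0,0,0,-30,0,0,0, 0,0,0,0,0,0,0, 0,0,0,0,0,0,0]'
python3 - <<'E'
from h import *
hx=R.from_euler('z',8.4,degrees=True).as_matrix()
for n in('side','top'):
    c=optics.camera(n);P=cloud(c).reshape(-1,3); Q=(P-[.5192,-.2672,0])@hx*1000
    k=(abs(Q[:,0])<30)&(abs(Q[:,1])<50)
    for a,b,l in((44,51,'rim'),(53,72,'blister top'),(75,100,'card'),(110,145,'tab')):
        w=Q[k&(Q[:,2]>a)&(Q[:,2]<b)]; print(n,l,len(w),np.percentile(w,[1,99],axis=0).round(1).tolist() if len(w) else '')
    if n=='side': cv2.imwrite('pics/s6.png',c['image'])
E
```

```text
time_s: 15.5
position: [0.519, -0.2686, 0.1398]
tcp_rot: [179.8, 0.2, 98.5]
ft_force: [0.2, -0.3, -0.0]
opening: 0.474
time_s: 16.0
position: [0.5171, -0.2675, 0.2261]
tcp_rot: [-179.8, -0.1, 98.5]
ft_force: [0.6, -0.0, 0.1]
opening: 0.498
time_s: 16.5
position: [0.5354, -0.3749, 0.3167]
tcp_rot: [179.4, 0.4, 98.9]
ft_force: [0.3, 0.6, -0.1]
opening: 0.496
time_s: 16.9
position: [0.5461, -0.4514, 0.3208]
tcp_rot: [179.2, 0.7, 98.7]
ft_force: [0.6, 0.8, 0.1]
opening: 0.501
side rim 199 [[-23.3, -41.0, 44.1], [22.7, 42.0, 50.9]]
side blister top 172 [[-10.6, -32.3, 53.4], [13.8, 30.3, 71.9]]
side card 83 [[-0.7, -32.2, 75.4], [3.0, 28.8, 99.5]]
side tab 171 [[-4.1, -23.3, 110.6], [6.3, 22.1, 144.1]]
top rim 499 [[-23.3, -42.1, 44.2], [23.2, 41.0, 50.8]]
top blister top 270 [[-10.6, -30.8, 53.3], [13.4, 28.8, 71.9]]
top card 17 [[-4.5, 16.5, 75.1], [2.8, 28.8, 98.7]]
top tab 231 [[-3.6, -23.0, 111.3], [6.4, 20.6, 144.5]]
```

View pics/s6.png

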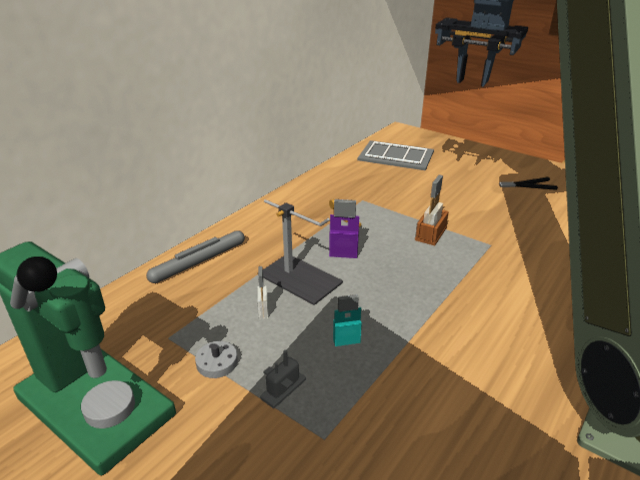

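```bash
python3 -c "
from h import *
P=cloud(optics.camera('top')).reshape(-1,3);k=(abs(P[:,0]-.519)<.03)&(abs(P[:,1]+.267)<.04)&(P[:,2]>.125)
print(k.sum(),np.median(P[k],0)); print(manip.job_done())"
```

```text
204 [ 0.52129032 -0.26656584  0.14112519]
the job is handed in; nothing more can be done
None
```

The carded lifeboat is off the stand and standing upright in the wooden holder, released. The job was handed in at about 17 s of the 51 s allowed; the handover gave no verdict.

**How it went:** I gripped the upper part of the tab and raised the pack about 4.5 mm to centre the hole on the wire. I then drew it forward, leaned back about 20°, and followed the 45° bend over the tip. In the holder I lowered it in about 1 mm steps until it stopped, then opened the jaws and backed away.

**Last checks:**
- **Force on the card:** no wrist reading was above about 2 N (noise about 1 N) while the pack was on or leaving the wire. These readings came between moves and were not continuous.
- **Seating:** the TCP stopped at z = 0.1413 m, where I expected the floor. The force rose to about 3 N.
- **Final pose:** the top is at z = 0.141 m, which puts the centre at about 74.5 mm. It is about 1.5 mm off the holder's middle along x and about 1 mm along y, with no visible tilt.
- **Other things:** the tower, die set and roller look unmoved, though I compared them only by eye.

**Disagreements:** the two cameras agreed to within about 1 to 2 mm. The pack sat about 1.2 mm off-centre in the grip, and I corrected for that before lowering it. No check failed.

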